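# Make room in the jar rack for the jar left out

### The arm

A 7-joint arm with a two-finger parallel gripper is mounted at the origin on a cart in front of the work surface, level with it; the furniture and walls round the work are solid. World frame = base frame: x ahead of the robot, y to its left, z up, the work surface at z = 0. Lengths are in m, angles in rad, forces in N, time in s.
With the tool pointing down it reaches from about 0.425 to 0.8 m from the base axis. Payload 8.3 kg.
Tool frame: the origin (TCP) lies on the centre line of the jaws, within the pads' length; the fingertips stand 14 mm ahead of it and the grasp point (between the pads) lies 5 mm behind it (env.tcp_to_tips is the distance from the TCP to the fingertips, in m); z points along the fingers, y is the line along which they close (so a half turn about z gives the same grasp; the last joint's range is limited). The gripper opens to 85 mm and grips with 20 to 120 N. Pads are 22 mm wide; open, the fingers measure 114 mm over their backs; the gripper's body (76 mm by 85 mm) begins 54 mm behind the grasp point. The pads swing forward as they close: fully open they stand 13 mm farther back than shut.
Start: joints at [1.05, 0.383, 0.016, 1.37, -0.006, 1.388, -0.046], TCP at [0.276, -0.561, 0.208] pointing down, gripper open.
Joint ranges: [-2.95, 2.95], [-0.25, 2.06], [-1.52, 1.56], [0.18, 2.33], [-1.44, 4.58], [0.02, 2.06], [-3.01, 3.01]. Speed limits (rad/s): [2.39, 2.39, 3.01, 3.01, 3.14, 3.14, 3.14].

### API

Orientations are given as a 3x3 rotation matrix whose columns are the frame's x, y, z axes.
In Python, from rig import env gives the robot as it stands. Calls block until the motion is done:
- env.reach(position, orientation): joint-space move of the TCP to a pose.
- env.move_l(position, orientation=None, speed=0.15): straight line of the TCP; orientation=None keeps the orientation; speed is the mean speed in m/s.
- env.set_joints(angles): joint-space move.
- env.grip(opening, effort=None): finger opening in m; effort is the grip in N (None keeps the last); returns when the fingers have stopped.
- env.wait(seconds).
- env.solve_ik(position, orientation): joint angles nearest the present ones, or None.
- env.get_state(): the state.
- env.get_image(name): name is "side" or "top" or "wrist"; returns the picture (420x560x3 uint8, blue, green, red); there is no depth.
- env.camera_model(name): a dict with "mtx" (3x3 intrinsics, pixels), "k1" (the pictures are not rectified: a ray, as slopes to the right and down, at radius r is drawn at 1 + k1 r^2 times it, then the intrinsics apply), "rvec" (rotation vector, rad) and "tvec" (3), from world to camera coordinates, as OpenCV has them. Camera axes: x right, y down, z forward; pixel columns grow to the right and rows downward; lengths in m; the calibration is good to about 2 mm. A picture is of the moment at which its call begins: read the wrist's pose just before it. camera_model takes no time and is no camera call; for the wrist camera it gives the pose at the moment of the call.
A pose or a line that the arm cannot do raises env.Unreachable and nothing moves.
- env.sign_off(): hands the job in; it is judged then, once.
Trained networks look in the newest picture that a camera, given by its name, has taken for a name from the list of things; names that differ only in an ending like _2 or _b are one class to them, and where a whole thing is asked for, a point or a joint stands for the part that bears it (a point fixed in the world has none). Each returns a list of dicts, best first, with "score" (0 to 1); they miss things now and then, are a little off and sometimes report something else, mostly with a low value. They report only what shows in the picture. A call takes as long as a camera call.
- env.trace(query, camera): "pixels" (420x560 bool, what is visible of it) and "xy" ([column, row] in pixels, amid what is visible of it).
The state is a dict: "time_s": time; "joint_positions": joint angles; "qvel": joint speeds; "tau": joint torques, N m; "position": TCP position; "tool_rot": TCP orientation; "contact_force": force on the tool from outside, world axes, zero at the start; "moment": the same for the moment, N m; "grip_width": finger opening in m; "grasp_force": force on a finger pad.
Only numpy, scipy, OpenCV 4.12 (cv2) and the standard library are available. Lean on these libraries where they do the work, as an engineer would, in place of code of your own. Each camera call takes 0.05 s, during which the arm holds its last target. There are 200 camera calls.

### The job

One spice jar has been left standing by itself to the right of the jar rack (not one of the group by the back wall). Make room for it: lift the rack's brass knob until its pin is clear of the notch, move the keeper along to the first notch that leaves room for a fourth jar and no further, and let the pin drop fully home. Then stand the jar upright on the worktop in the gap, in line with the other three, without knocking over any jar, and leave everything else on the worktop where it is.

Things in the scene. Friction and masses are not known exactly. Their poses are not given: they have to be found in the camera images.
- rack: Jar rack, fixed: two pale wooden end panels, 80 mm high, joined at the back by a low board with a steel comb. Open in front, no floor: the jars stand on the worktop in one row. Origin on the worktop, midway between the end panels, on the row's middle line. +x to the rack's back (away from the robot), +y along the row to its fixed left end. Inner faces of the ends at y = +150 and -150 mm.
- left_end (a point): Foot of the left end panel's inner face, on the row's middle line. The first jar stands against this panel.
- comb (a point): Top of the comb, middle of its length (rack x = 46 mm, y = 0). Board and comb fill rack x = 40 to 52 mm and rise 50 mm above the worktop: fingers that go down behind a jar stay above that. Teeth 7 mm wide with round tops; notches 11 mm wide, 12 mm deep to the seated pin, one every 18 mm along the rack's y.
- keeper (a joint): Slide in m, 0 to 0.125, of the keeper: grey metal fence with cork face, 70 mm high, that closes the row on the right. It slides freely along the rack's -y, only while its pin is lifted. Room from left end to keeper = 0.126 + value. Notches at 0, 0.018, 0.036, 0.054, 0.072, 0.090, 0.108 (2 mm of play either way).
- pin (a joint): Lift of the keeper's pin and knob in m: 0 = fully down in a notch, 0.020 = top stop. Pin 6 mm thick, round-ended; above 0.013 it is clear of the teeth. A light spring and its weight pull it down (2 N when down, 3.5 N at the top). Let go between notches, it slips off the round tooth tops into the nearest one.
- knob (a point): Middle of the round brass knob on the pin, the point to grip: 24 mm across, 22 mm high. 96 mm above the worktop with the pin down; fingertips must stay above 76 mm there (bracket below). In the rack's frame at x = 46 mm, y = -2 mm - keeper value. It moves with pin and keeper. Lift it straight up, slide it along the rack's y.
- jar_white: Square glass spice jar, black lid, white contents: 46 x 46 mm, 97 mm high, about 0.18 kg, origin at the centre of its underside, sides along its x and y. Three of the four jars stand in the rack against its left end; the fourth stands out, right of the rack. There is no room for fingers between jars in the row: grip the sides that face the rack's front and back, near the top.
- jar_yellow: Square glass spice jar, black lid, mustard-yellow contents: 46 x 46 mm, 97 mm high, about 0.18 kg, origin at the centre of its underside, sides along its x and y. Three of the four jars stand in the rack against its left end; the fourth stands out, right of the rack. There is no room for fingers between jars in the row: grip the sides that face the rack's front and back, near the top.
- jar_red: Square glass spice jar, black lid, brick-red contents: 46 x 46 mm, 97 mm high, about 0.18 kg, origin at the centre of its underside, sides along its x and y. Three of the four jars stand in the rack against its left end; the fourth stands out, right of the rack. There is no room for fingers between jars in the row: grip the sides that face the rack's front and back, near the top.
- jar_grey: Square glass spice jar, black lid, dark grey contents: 46 x 46 mm, 97 mm high, about 0.18 kg, origin at the centre of its underside, sides along its x and y. Three of the four jars stand in the rack against its left end; the fourth stands out, right of the rack. There is no room for fingers between jars in the row: grip the sides that face the rack's front and back, near the top.
- funnel: Bystander, loose, to be left where it is: steel jar funnel standing on its mouth, 91 mm across, 62 mm high, left of the rack.
- pepper_mill: Bystander, loose, to be left where it is: turned brown wooden pepper mill, 50 mm thick, 148 mm high, left of the rack's front.
- ramekin: Bystander, loose, to be left where it is: white fluted ramekin, 103 mm across, 52 mm high, to the right.
- preserving_jar: Bystander, loose, to be left where it is: wire-bail preserving jar with an orange seal and pink contents, 95 x 69 mm, 100 mm high, to the right.

How it is judged:
By the outcome, as a careful person would: the job done as asked, in the order asked, and still so for the second after the job is handed in, with the robot touching nothing.
It also fails if it takes over 48 s, if anything falls off the work surface, if the arm or the gripper's body presses on something with over 40 N, if the wrist force passes 120 N, or if a joint passes its speed limit or range.

## Working session

There is one attempt and no reset: what is moved stays moved. The work goes in short steps, each a Python script; the robot and the scene stay as the last script left them, time stands still between calls to the robot, and variables do not carry over. Pictures are saved under pics/ and viewed, at most 10 in all, crops included, and the job is handed in when it is done.

```bash
ls; mkdir -p pics; python3 - <<'E'
from rig import env
import cv2,numpy as np
for c in("side","top"):
    cv2.imwrite(f"pics/{c}0.png",env.get_image(c)); m=env.camera_model(c)
    R=cv2.Rodrigues(np.array(m["rvec"]))[0];print(c,m["mtx"],m["k1"],-R.T@np.array(m["tvec"]).ravel())
    for q in["rack","left_end","comb","keeper","pin","knob","jar_white","jar_yellow","jar_red","jar_grey"]:
        print(q,[(round(d["score"],2),np.round(d["xy"]).tolist(),int(d["pixels"].sum())) for d in env.trace(q,c)][:4])
print(env.get_state()["time_s"])
E
```

```text
pics
side [[479.4374055    0.         285.65389483]
 [  0.         479.4374055  214.8256069 ]
 [  0.           0.           1.        ]] -0.02843053983169677 [-0.220448    0.11011625  1.21554814]
rack [(0.95, [256.0, 235.0], 1193), (0.27, [152.0, 280.0], 566)]
left_end [(0.66, [254.0, 231.0], 1293), (0.31, [195.0, 242.0], 509)]
comb [(0.57, [258.0, 233.0], 1094)]
keeper [(0.6, [254.0, 225.0], 268)]
pin [(0.53, [253.0, 217.0], 79)]
knob []
jar_white [(0.76, [195.0, 245.0], 517), (0.54, [253.0, 233.0], 1150)]
jar_yellow [(0.88, [230.0, 240.0], 539)]
jar_red [(0.67, [216.0, 240.0], 514)]
jar_grey [(0.39, [377.0, 179.0], 813)]
top [[432.87316396   0.         283.16705478]
 [  0.         432.87316396 208.15898166]
 [  0.           0.           1.        ]] -0.14200631198891323 [ 0.42802271 -0.08937647  1.31321542]
rack [(0.56, [246.0, 207.0], 989)]
left_end [(0.8, [247.0, 206.0], 929)]
comb [(0.74, [250.0, 208.0], 910), (0.35, [435.0, 176.0], 644)]
keeper [(0.62, [249.0, 207.0], 183)]
pin [(0.45, [254.0, 204.0], 43)]
knob [(0.5, [254.0, 207.0], 38), (0.49, [138.0, 189.0], 606)]
jar_white [(0.68, [196.0, 212.0], 258)]
jar_yellow [(0.57, [230.0, 215.0], 301)]
jar_red [(0.73, [213.0, 214.0], 264)]
jar_grey [(0.63, [369.0, 224.0], 369)]
1.1
```

```bash
python3 - <<'E'
import cv2
a=cv2.imread("pics/side0.png")[130:310,140:440];b=cv2.imread("pics/top0.png")[140:280,160:440]
cv2.imwrite("pics/sidec.png",cv2.resize(a,(800,480),interpolation=cv2.INTER_CUBIC));cv2.imwrite("pics/topc.png",cv2.resize(b,(800,400),interpolation=cv2.INTER_CUBIC))
E
```

```text
(no output)
```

View pics/sidec.png

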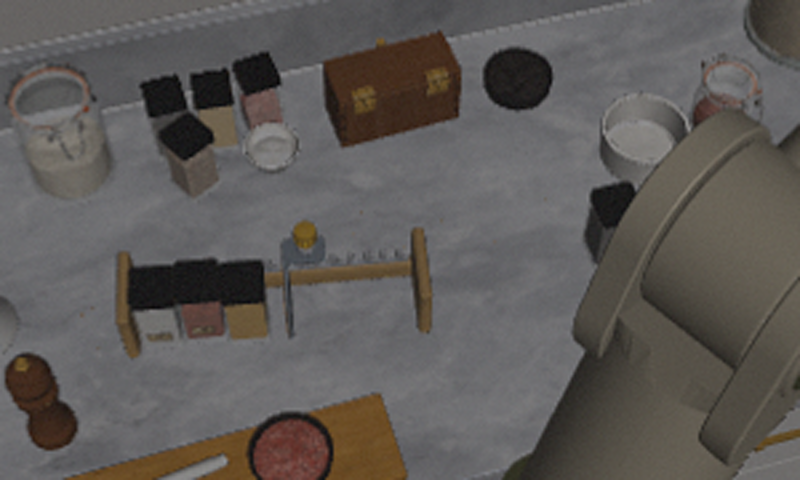

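View pics/topc.png

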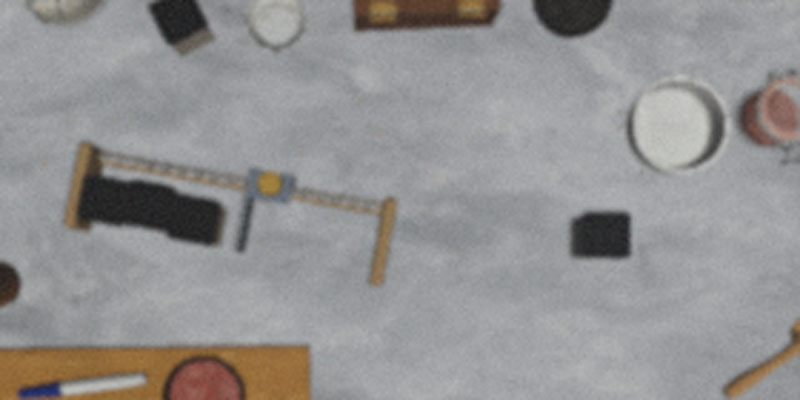

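View pics/top0.png

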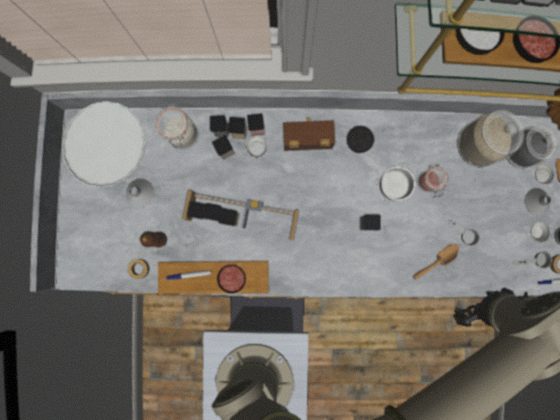

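Top view: the rack runs from about (185,205) to (297,222), with the knob at about (254,205). The lone jar (grey) is at about (370,222), and the three rack jars are white, red and yellow. Next I'll get coarse positions and work out where the wrist camera sits.

```bash
cat > h.py <<'E'
from rig import env
import cv2,numpy as np
def unproj(m,px,z):
    "pixels (N,2) -> world points at height z"
    K=np.array(m["mtx"]);R=cv2.Rodrigues(np.array(m["rvec"],float))[0];t=np.array(m["tvec"],float).ravel()
    p=cv2.undistortPoints(np.array(px,float).reshape(-1,1,2),K,np.array([m["k1"],0,0,0,0.]))[:,0]
    d=np.c_[p,np.ones(len(p))]@R; c=-R.T@t
    return c+d*((z-c[2])/d[:,2])[:,None]
def proj(m,P):
    return cv2.projectPoints(np.array(P,float).reshape(-1,1,3),np.array(m["rvec"],float),np.array(m["tvec"],float),np.array(m["mtx"]),np.array([m["k1"],0,0,0,0.]))[0][:,0]
def down(a):
    "tool down, tool x at world angle a"
    c,s=np.cos(a),np.sin(a); return np.array([[c,s,0],[s,-c,0],[0,0,-1.]])
E
python3 - <<'E'
from h import *
m=env.camera_model("top"); f=lambda u,v:(160+.35*u,140+.35*v)
print(unproj(m,[f(88,145),f(74,225),f(390,200),f(377,283)],.08).round(3))
print("knob",unproj(m,[f(269,183)],.107).round(3),"jar",unproj(m,[f(602,234)],.097).round(3))
s=env.get_state();w=env.camera_model("wrist");R=cv2.Rodrigues(np.array(w["rvec"]))[0];T=np.array(s["tool_rot"])
print("T",T.round(2),"cam in tool",(T.T@(-R.T@np.array(w["tvec"]).ravel()-s["position"])).round(3));print((T.T@R.T).round(3),w["mtx"],w["k1"])
rx=0.2
for a in (0,np.pi,-np.pi/2,np.pi/2):
  for p in [(.46,.03,.3),(.46,-.28,.3)]:
    q=env.solve_ik(p,down(a));print(a,p,None if q is None else np.round(q,2))
E
```

```text
[[ 0.566  0.186  0.08 ]
 [ 0.485  0.198  0.08 ]
 [ 0.515 -0.119  0.08 ]
 [ 0.432 -0.107  0.08 ]]
knob [[0.528 0.    0.107]] jar [[ 0.483 -0.329  0.097]]
T [[ 0.9   0.44  0.  ]
 [ 0.44 -0.9   0.  ]
 [ 0.   -0.   -1.  ]] cam in tool [ 0.068 -0.001 -0.167]
[[-0.    -0.963 -0.271]
 [ 1.     0.    -0.001]
 [ 0.001 -0.271  0.963]] [[318.35432899   0.         281.20888292]
 [  0.         318.35432899 214.54414426]
 [  0.           0.           1.        ]] -0.01691868509648289
0 (0.46, 0.03, 0.3) [ 0.47  0.03 -0.61  1.6   0.01  1.52 -1.71]
0 (0.46, -0.28, 0.3) [ 0.58  0.17 -0.11  1.44  0.02  1.53 -1.1 ]
3.141592653589793 (0.46, 0.03, 0.3) [ 0.6   0.03 -0.74  1.6   0.02  1.52  1.42]
3.141592653589793 (0.46, -0.28, 0.3) [ 0.9   0.2  -0.49  1.42  0.1   1.54  1.98]
-1.5707963267948966 (0.46, 0.03, 0.3) [ 0.51  0.03 -0.65  1.6   0.02  1.52  3.  ]
-1.5707963267948966 (0.46, -0.28, 0.3) [ 0.45  0.17  0.04  1.44 -0.01  1.53 -2.65]
1.5707963267948966 (0.46, 0.03, 0.3) [ 0.52  0.03 -0.66  1.6   0.02  1.52 -0.14]
1.5707963267948966 (0.46, -0.28, 0.3) [ 0.75  0.19 -0.31  1.43  0.06  1.54  0.44]
```

```bash
python3 - <<'E'
from h import *
env.reach([.43,-.05,.25],down(-.165))
for k in (1,):
    m=env.camera_model("wrist");im=env.get_image("wrist")
cv2.imwrite("pics/w1.png",cv2.resize(im,(800,600),interpolation=cv2.INTER_CUBIC));np.save("w1.npy",im)
import pickle;pickle.dump(m,open("w1.pkl","wb"))
for q,z in [("rack",.08),("keeper",.07),("pin",.1),("knob",.107),("jar_white",.097),("jar_yellow",.097),("jar_red",.097),("jar_grey",.097)]:
    print(q,[(round(d["score"],2),np.round(d["xy"]).tolist(),int(d["pixels"].sum()),unproj(m,[d["xy"]],z)[0].round(3)) for d in env.trace(q,"wrist")][:3])
print(env.get_state()["time_s"])
E
```

```text
rack [(0.85, [200.0, 109.0], 8161, array([0.526, 0.017, 0.08 ]))]
keeper [(0.95, [205.0, 116.0], 2266, array([0.52 , 0.015, 0.07 ]))]
pin [(0.62, [209.0, 103.0], 578, array([0.528, 0.002, 0.1  ]))]
knob [(0.94, [209.0, 101.0], 608, array([0.529, 0.   , 0.107]))]
jar_white [(0.67, [48.0, 150.0], 2153, array([0.512, 0.172, 0.097]))]
jar_yellow [(0.74, [150.0, 151.0], 3250, array([0.494, 0.071, 0.097])), (0.23, [201.0, 109.0], 8507, array([0.524, 0.012, 0.097]))]
jar_red [(0.74, [100.0, 146.0], 2290, array([0.508, 0.119, 0.097]))]
jar_grey [(0.98, [525.0, 100.0], 3616, array([ 0.482, -0.295,  0.097]))]
3.4833
```

View pics/w1.png

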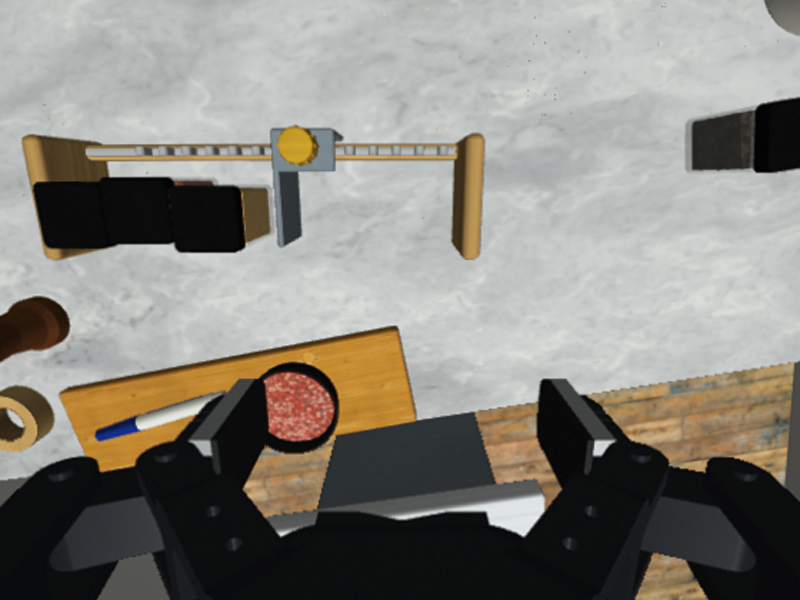

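Wrist view: the knob top is at (298,145) in the enlarged view. The comb runs from (86,152) to (457,152) and the jar lids are at rows 178–250. The grey jar is at the right edge, with its lid cut off. I'll work out the rack pose from the comb, lid and knob points and check it by reprojection.

```bash
python3 - <<'E'
from h import *
import pickle
m=pickle.load(open("w1.pkl","rb"));im=np.load("w1.npy")
v=lambda *a:np.array(a,float)*.7
c=unproj(m,v((86,152),(457,152)),.05);print("comb ends",c.round(4),np.linalg.norm(c[1]-c[0]))
k=unproj(m,v((298,145.5)),.107)[0];print("knob",k.round(4))
d=c[0]-c[1];print("yaw",np.arctan2(-d[0],d[1]))
yaw=np.arctan2(-d[0],d[1]);X=np.array([np.cos(yaw),np.sin(yaw),0]);Y=np.array([-np.sin(yaw),np.cos(yaw),0])
O=c.mean(0)*[1,1,0]-.046*X;print("O",O.round(4),"knob in rack",((k-O)@X).round(4),((k-O)@Y).round(4))
L=unproj(m,v((243,187),(238,251),(36,184),(43,248),(172,186),(176,250)),.097)
print("lid corners rack",np.c_[(L-O)@X,(L-O)@Y].round(4))
big=cv2.resize(im[70:190],None,fx=2,fy=2)
def dot(x,y,z,col=(0,255,0)):
    p=proj(m,[O+x*X+y*Y+[0,0,z]])[0];cv2.circle(big,(int(round(p[0]*2)),int(round((p[1]-70)*2))),2,col,-1)
for s in(-.15,.15):
    for z in(0,.05,.08): dot(.046,s,z)
    dot(0,s,0)
for i in range(7):
  dot(.046,-.002-.018*i,.05,(0,0,255))
  dot(.046,-.002-.018*i,.107,(255,0,0))
cv2.imwrite("pics/ov.png",big[:, :800])
E
```

```text
comb ends [[ 0.5578  0.176   0.05  ]
 [ 0.5094 -0.1064  0.05  ]] 0.28654648735871124
knob [0.5286 0.0012 0.107 ]
yaw -0.16986665033201742
O [0.4883 0.0426 0.    ] knob in rack 0.0467 -0.034
lid corners rack [[ 0.0205  0.0074]
 [-0.0235  0.0149]
 [ 0.0227  0.1507]
 [-0.0215  0.155 ]
 [ 0.0212  0.0562]
 [-0.0229  0.0591]]
```

View pics/ov.png

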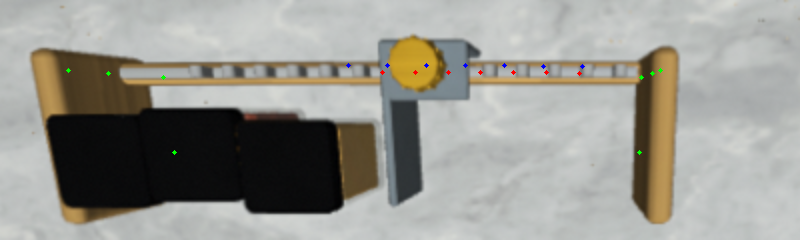

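```bash
python3 - <<'E'
from h import *
import pickle
def shot(n,qs):
    m=env.camera_model("wrist");im=env.get_image("wrist");tr={q:[d for d in env.trace(q,"wrist")][:1] for q in qs}
    pickle.dump((m,im,tr),open(n+".pkl","wb"));return m,im,tr
env.reach([.43,-.30,.2],down(-.165))
m,im,tr=shot("w2",["jar_grey"])
env.reach([.44,.05,.2],down(-.165))
m3,im3,tr3=shot("w3",["knob","jar_white","jar_yellow","jar_red","keeper","rack"])
print(env.get_state()["time_s"])
for q,d in tr3.items(): print(q,[(round(e["score"],2),e["xy"]) for e in d])
a=im[0:240,250:560] if 0 else im[:230]
cv2.imwrite("pics/w2.png",a);cv2.imwrite("pics/w3.png",cv2.resize(im3[:230],(800,329),interpolation=cv2.INTER_CUBIC))
cv2.imwrite("pics/w23.png",np.vstack([cv2.resize(a,(660,271)),cv2.resize(im3[:230],(800,329),interpolation=cv2.INTER_CUBIC)[:, :660]])) if 0 else None
cv2.imwrite("pics/both.png",np.vstack([np.pad(cv2.resize(a,(640,263)),((0,0),(0,160),(0,0))),cv2.resize(im3[:230],(800,329),interpolation=cv2.INTER_CUBIC)]))
E
```

```text
6.25
knob [(0.95, [322.4, 87.5])]
jar_white [(0.58, [122.9, 146.2])]
jar_yellow [(0.72, [182.0, 140.7])]
jar_red [(0.55, [180.9, 144.0])]
keeper [(0.73, [307.7, 95.5])]
rack [(0.55, [321.7, 101.5])]
```

View pics/both.png

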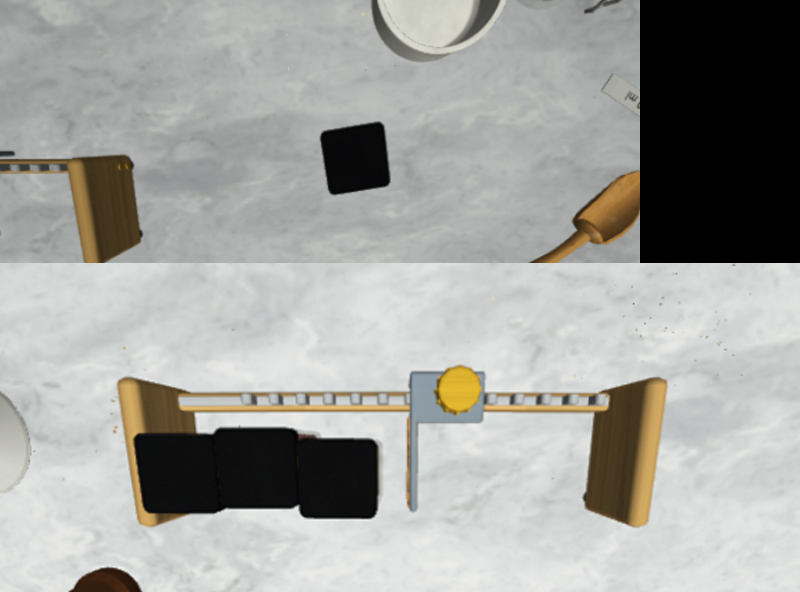

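Top half: the grey jar's lid is seen nearly straight down, at about (355,158) in the crop. Bottom half: the rack is centred, with the board ends at (180,400) and (608,400), the knob at (458,388) and the comb teeth visible. The three lids are at 135–378, and a gap separates yellow from the keeper at 412.

```bash
python3 - <<'E'
from h import *
import pickle
m,im,tr=pickle.load(open("w3.pkl","rb"))
v=lambda *a:np.array([((x+.5)*.7-.5,(y-263+.5)*.7-.5) for x,y in a])
c=unproj(m,v((180,400),(608,400)),.035)
t=unproj(m,v(*[(x,398.5) for x in(247,275,302,329,356,383,490,518,545,573,601)]),.049)
d=t[0]-t[-1];yaw=np.arctan2(-d[0],d[1]);d2=c[0]-c[1]
print("len",np.linalg.norm(d2),"yaw",yaw,np.arctan2(-d2[0],d2[1]))
yaw=(yaw+np.arctan2(-d2[0],d2[1]))/2
X=np.array([np.cos(yaw),np.sin(yaw),0]);Y=np.array([-np.sin(yaw),np.cos(yaw),0])
O=X*((t.mean(0)@X)-.046)+Y*(c.mean(0)@Y);R=lambda P:np.c_[(P-O)@X,(P-O)@Y].round(4)
print("O",O.round(4));print("teeth",R(t)[:,1]);print("knob",R(unproj(m,v((458,388)),.107)))
L=[(135,435),(217,434),(220,510),(144,513),(215,429),(297,429),(297,507),(219,508),(300,439),(377,439),(377,517),(303,517)]
print(R(unproj(m,v(*L),.097)))
print("keeper edge",R(unproj(m,v((410,420),(410,510)),.07)))
print("panel top",R(unproj(m,v((120,380),(140,525),(665,380),(645,525)),.08)))
m2,im2,tr2=pickle.load(open("w2.pkl","rb"))
g=cv2.cvtColor(im2,cv2.COLOR_BGR2GRAY);mk=(tr2["jar_grey"][0]["pixels"]&(g<50)).astype(np.uint8)
p=np.argwhere(mk)[:,::-1]
P=unproj(m2,p,.097)[:,:2]*1000;r=cv2.minAreaRect(P.astype(np.float32));print("grey",r,P.mean(0),"yaw deg rack",np.degrees(yaw))
np.savez("rack.npz",O=O,X=X,Y=Y,yaw=yaw)
E
```

```text
len 0.2955456534122306 yaw -0.1666777097680531 -0.16748333875729654
O [0.4902 0.0467 0.    ]
teeth [ 0.0966  0.0781  0.0603  0.0424  0.0246  0.0069 -0.0636 -0.0821 -0.0999
 -0.1185 -0.137 ]
knob [[ 0.0462 -0.0357]]
[[ 0.0226  0.1476]
 [ 0.0229  0.1001]
 [-0.0207  0.103 ]
 [-0.0224  0.1491]
 [ 0.0256  0.101 ]
 [ 0.0255  0.0541]
 [-0.019   0.0568]
 [-0.0195  0.1035]
 [ 0.02    0.0527]
 [ 0.0199  0.0086]
 [-0.025   0.0092]
 [-0.025   0.0536]]
keeper edge [[ 0.0314 -0.0107]
 [-0.0247 -0.0109]]
panel top [[ 0.0542  0.1614]
 [-0.0327  0.1627]
 [ 0.0541 -0.1612]
 [-0.0327 -0.1615]]
grey ((483.1936950683594, -330.8323669433594), (45.21992111206055, 45.51972579956055), 89.80810546875) [ 483.64365345 -331.05292047] yaw deg rack -9.57300887908442
```

Teeth match the 18 mm grid to within 1 mm, so the rack pose is good. The keeper is at 0.036, and the target notch is 0.072 (room 198 mm against 184 mm; 0.054 leaves only 180 mm). Moving to the knob.

```bash
cat >> h.py <<'E'
try:
    _r=np.load("rack.npz");O,X,Y,yaw=_r["O"],_r["X"],_r["Y"],float(_r["yaw"])
except Exception: pass
def W(x,y,z): return O+x*X+y*Y+np.array([0,0,z])
def st(t=""):
    s=env.get_state();p=np.array(s["position"]);print(t,round(s["time_s"],2),"rack",round((p-O)@X,4),round((p-O)@Y,4),round(p[2],4),"F",np.round(s["contact_force"],1),"w",round(s["grip_width"],4),"gf",np.round(s["grasp_force"],1));return s
E
python3 - <<'E'
from h import *
print(env.tcp_to_tips)
A=down(yaw)
env.reach(W(.046,-.0365,.18),A);env.grip(.046,30);st()
env.move_l(W(.046,-.0365,.096),speed=.12);st("down")
env.grip(.0,30);st("grip")
env.move_l(W(.046,-.0365,.1125),speed=.05);st("lift")
m=env.camera_model("side");im=env.get_image("side")
cv2.imwrite("pics/s1.png",cv2.resize(im[180:300,180:340],(800,600),interpolation=cv2.INTER_CUBIC))
E
```

```text
0.014
 7.22 rack 0.0459 -0.0364 0.1804 F [ 0.2 -0.2 -0.8] w 0.0458 gf 0.0
down 8.07 rack 0.0465 -0.0363 0.0967 F [-0.2  0.4  0.6] w 0.046 gf 0.0
grip 8.57 rack 0.0461 -0.0365 0.0961 F [-0.1  0.4  0.4] w -0.0002 gf 0.0
lift 9.05 rack 0.0462 -0.0365 0.1129 F [-0.6 -1.   0.8] w -0.0003 gf 0.0
```

View pics/s1.png

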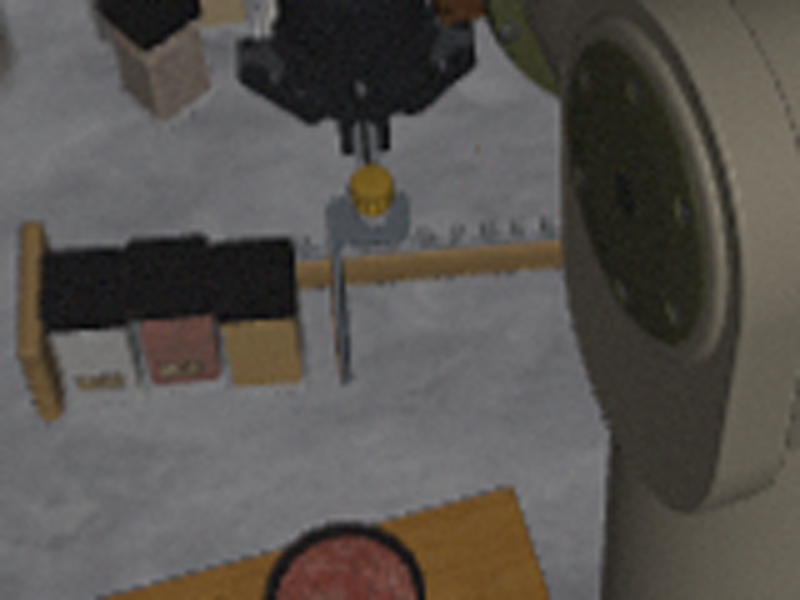

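```bash
python3 - <<'E'
from h import *
m=env.camera_model("side");s=env.get_state();p=np.array(s["position"]);T=np.array(s["tool_rot"]);print(p.round(4),T.round(3))
c=lambda P:((proj(m,P)-180)*5).round(0).tolist()
print("tip expected in crop",c([p+T[:,2]*.014]),"TCP",c([p]),"knob top/mid by wrist",c([W(.046,-.0365,.107),W(.046,-.0365,.096),W(.046,-.0365,.085)]))
f=lambda u,v:(180+u/5,180+v/5)
for n,q,z in[("knobtop",(371,175),.107),("knobmid",(372,190),.096),("rightboard",(300,268),.035)]:
    P=unproj(m,[f(*q)],z)[0];print(n,P.round(4),round((P-O)@X,4),round((P-O)@Y,4))
print(c([W(.046,.15,0),W(0,.15,.08),W(-.033,.162,.0),W(-.025,.009,.097),W(-.025,.15,.097)]))
im=env.get_image("wrist");cv2.imwrite("pics/w4.png",im[:,60:500])
print([(d["score"],d["xy"]) for d in env.trace("knob","wrist")])
E
```

```text
[0.5294 0.003  0.1126] [[ 0.986 -0.166  0.   ]
 [-0.166 -0.986 -0.   ]
 [ 0.     0.    -1.   ]]
tip expected in crop [[368.0, 189.0]] TCP [[366.0, 175.0]] knob top/mid by wrist [[367.0, 181.0], [368.0, 192.0], [369.0, 203.0]]
knobtop [ 5.327e-01 -2.000e-04  1.070e-01] 0.0498 -0.0392
knobmid [5.301e-01 5.000e-04 9.600e-02] 0.0471 -0.039
rightboard [0.5288 0.0472 0.035 ] 0.038 0.0069
[[63.0, 308.0], [38.0, 304.0], [40.0, 427.0], [292.0, 305.0], [32.0, 327.0]]
[(0.95, [282.7, 238.2]), (0.74, [289.8, 220.5])]
```

View pics/w4.png

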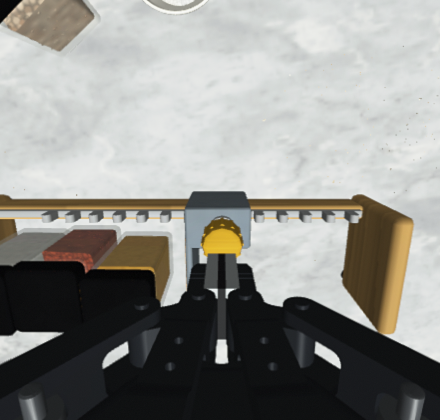

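The fingertips are above the knob (side crop: tips at row ~160, knob top at ~166). They closed over it, about 20 mm farther back than the stated tip offset. I'll measure the real offset by touching the knob's top (z = 107 mm) lightly with the closed fingers.

```bash
python3 - <<'E'
from h import *
f0=np.array(env.get_state()["contact_force"])[2];z=.100
env.move_l(W(.046,-.0375,z),speed=.05);st()
while z>.070:
    z-=.0015;env.move_l(W(.046,-.0375,z),speed=.04)
    s=env.get_state();f=s["contact_force"][2]
    print(round(s["time_s"],2),round(s["position"][2],4),round(f,1))
    if f-f0>3:break
E
```

```text
9.6 rack 0.0456 -0.0376 0.0993 F [-0.2 -0.6  0.6] w -0.0 gf 0.0
9.85 0.0985 0.6
10.1 0.097 0.4
10.35 0.0954 0.5
10.6 0.0939 0.0
10.85 0.0924 -0.2
11.1 0.0909 -0.2
11.35 0.0894 -0.1
11.6 0.0878 -0.1
11.85 0.0864 0.2
12.1 0.0849 -0.7
12.35 0.0837 1.4
12.6 0.0834 13.4
```

```bash
python3 - <<'E'
from h import *
env.move_l(W(.046,-.0375,.0855),speed=.04)
m=env.camera_model("wrist");im=env.get_image("wrist");s=st();p=np.array(s["position"]);T=np.array(s["tool_rot"])
ms=env.camera_model("side");ims=env.get_image("side")
def draw(im,m,x0,y0,x1,y1,k):
    b=cv2.resize(im[y0:y1,x0:x1],None,fx=k,fy=k,interpolation=cv2.INTER_CUBIC)
    def poly(P,c):
        q=((proj(m,P)-[x0,y0])*k).astype(np.int32);cv2.polylines(b,[q],True,c,1)
    a=np.linspace(0,2*np.pi,40)
    for z,c in((.107,(255,0,0)),(.085,(255,255,0))): poly([W(.046+.012*np.cos(t),-.0375+.012*np.sin(t),z) for t in a],c)
    for h,c in((.014,(0,255,0)),(-.023,(0,0,255))): poly([p+T@[u,v,h] for u,v in((-.011,-.008),(.011,-.008),(.011,.008),(-.011,.008))],c)
    return b
A=draw(im,m,200,150,360,330,3);B=draw(ims,ms,215,180,295,270,5)[:450]
B=np.pad(B,((0,540-450),(0,0),(0,0)));cv2.imwrite("pics/c1.png",np.hstack([A,B])[:, :800])
E
```

```text
12.9 rack 0.0459 -0.0376 0.0852 F [0.3 1.1 0. ] w -0.0002 gf 0.0
```

View pics/c1.png

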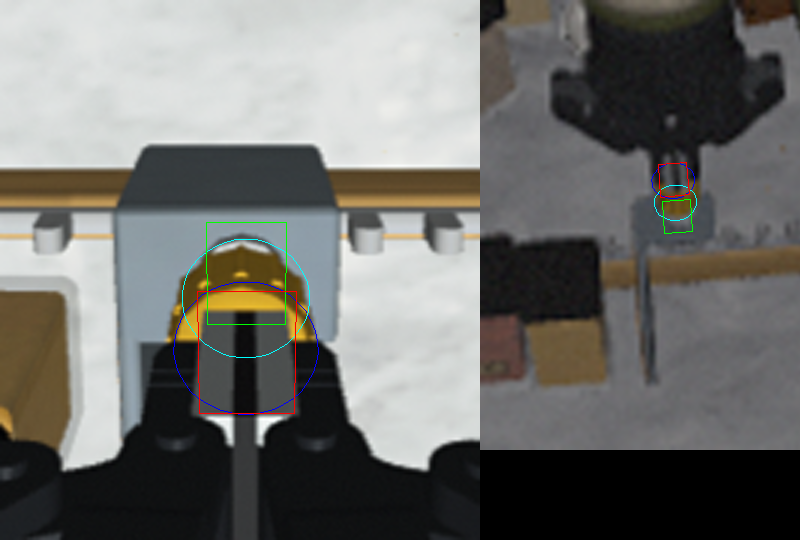

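Contact view: the fingertips sit on top of the knob, matching the red outline. The real tips are therefore about 23 mm behind the reported TCP, not 14 mm ahead of it. I'll correct for that and grip lower.

```bash
python3 - <<'E'
from h import *
env.move_l(W(.046,-.0375,.108),speed=.15);env.grip(.046,30)
env.move_l(W(.046,-.0375,.075),speed=.12);s=st("mid")
if abs(s["contact_force"][2])<4:
    env.move_l(W(.046,-.0375,.058),speed=.08);s=st("down")
    if abs(s["contact_force"][2])<5:
        env.grip(0,30);s=st("grip")
E
```

```text
mid 14.18 rack 0.0457 -0.0375 0.0748 F [ 0.4 -0.7 -0.2] w 0.0464 gf 0.0
down 14.53 rack 0.0457 -0.0376 0.0578 F [-0.8 -0.3  0.4] w 0.0466 gf 0.0
grip 14.85 rack 0.0464 -0.0374 0.0586 F [ 0.2 -0.2  3.2] w 0.0229 gf 29.3
```

```bash
python3 - <<'E'
from h import *
z=env.get_state()["position"][2]
env.move_l(W(.046,-.0375,z+.017),speed=.05);st("lift")
env.move_l(W(.046,-.074,z+.017),speed=.06);st("slid")
env.move_l(W(.046,-.074,z+.0005),speed=.05);s=st("lowered")
np.save("z.npy",z)
E
```

```text
lift 15.35 rack 0.0462 -0.0376 0.0757 F [ 2.6 -1.2 -3. ] w 0.0228 gf 29.5
slid 16.11 rack 0.0461 -0.0738 0.0757 F [ 3.8 -0.9 -2.8] w 0.0232 gf 29.5
lowered 16.59 rack 0.0461 -0.0738 0.0587 F [ 3.8 -0.1 -2.2] w 0.0229 gf 29.8
```

```bash
python3 - <<'E'
from h import *
import pickle
z=float(np.load("z.npy"))
env.grip(.046);env.move_l(W(.046,-.074,.16),speed=.2)
env.reach([.44,-.02,.2],down(yaw))
m=env.camera_model("wrist");im=env.get_image("wrist")
for q,zz in(("knob",.107),("pin",.1),("keeper",.07)):
    for d in env.trace(q,"wrist")[:2]:
        P=unproj(m,[d["xy"]],zz)[0];print(q,round(d["score"],2),d["xy"],((P-O)@X).round(4),((P-O)@Y).round(4))
hsv=cv2.cvtColor(im,cv2.COLOR_BGR2HSV)
# knob bright top: apparent diameter & position
k=env.trace("knob","wrist")[0]["pixels"];ys,xs=np.where(k);print("knob box",xs.min(),xs.max(),ys.min(),ys.max())
for L in(0,.018):
    a=np.linspace(0,6.28,60);q=np.vstack([proj(m,[W(.046+.012*np.cos(t),-.074+.012*np.sin(t),zz+L) for t in a]) for zz in(.085,.107)]);print("pred lift",L,q.min(0).round(1),q.max(0).round(1))
pickle.dump((m,im),open("w5.pkl","wb"));st()
g=[.4834,-.331];A=down(np.pi/2)
env.grip(.072,40)
env.reach([*g,.16],A);st("above jar")
env.move_l([*g,.07],speed=.15);s=st()
if np.linalg.norm(s["contact_force"])<5:
    env.move_l([*g,.040],speed=.08);st("down");env.grip(0,40);st("grip")
E
```

```text
knob 0.69 [281.4, 99.7] 0.0474 -0.0742
knob 0.4 [261.5, 116.8] 0.0348 -0.0587
pin 0.58 [283.1, 100.8] 0.0471 -0.0756
keeper 0.67 [268.8, 111.5] 0.0401 -0.063
knob box 265 296 84 118
pred lift 0 [265.5  85. ] [296.7 118.3]
pred lift 0.018 [264.3  81.9] [297.8 117.9]
 18.31 rack -0.0383 -0.0742 0.199 F [ 0.2 -0.4 -0.3] w 0.0461 gf 0.0
above jar 20.61 rack 0.0564 -0.3729 0.1602 F [-0.3  0.4 -0.1] w 0.0722 gf 0.0
 21.36 rack 0.0568 -0.3737 0.071 F [0.1 0.4 0.1] w 0.0717 gf 0.0
down 21.88 rack 0.0558 -0.3734 0.0395 F [1.1 0.3 0.2] w 0.0719 gf 0.0
grip 22.23 rack 0.0567 -0.3737 0.0406 F [ 0.3 -1.1  1.9] w 0.0456 gf 41.6
```

Keeper verified: the knob is at y = -74.2 mm with the pin down. The jar is gripped (45.6 mm), so I'll carry and place it.

```bash
python3 - <<'E'
from h import *
env.move_l([.4834,-.331,.18],speed=.15);st("lift")
A=down(np.pi/2+yaw);t=lambda z:W(0,-.018,z)
env.reach(t(.18),A);env.wait(.3);st("over")
env.move_l(t(.10),speed=.15);s=st("enter")
z=.10
for z in(.08,.06,.05,.045,.0425,.041,.040):
    env.move_l(t(z),speed=.08);s=st();F=s["contact_force"]
    if np.hypot(*F[:2])>6 or F[2]>2.5:print("contact");break
E
```

```text
lift 23.32 rack 0.0554 -0.3733 0.1787 F [-0.3 -0.2 -3.1] w 0.0455 gf 41.2
over 24.97 rack 0.0002 -0.0186 0.1799 F [-1.  -0.4 -2. ] w 0.0455 gf 41.2
enter 25.65 rack 0.0005 -0.0178 0.1007 F [ 0.3  0.8 -1.6] w 0.0455 gf 41.2
 26.05 rack -0.0001 -0.018 0.08 F [ 0.5  1.1 -2. ] w 0.0458 gf 41.2
 26.45 rack -0.0003 -0.018 0.0598 F [ 0.   0.3 -1.6] w 0.0452 gf 41.2
 26.73 rack -0.0003 -0.018 0.0498 F [-0.7  0.5 -2.1] w 0.0456 gf 41.2
 26.98 rack -0.0002 -0.0181 0.0448 F [ 0.4  0.1 -1.9] w 0.0456 gf 41.2
 27.23 rack -0.0001 -0.018 0.0424 F [-0.  -0.4 -2.3] w 0.0455 gf 41.2
 27.48 rack -0.0001 -0.018 0.0409 F [-0.5 -0.5 -1.4] w 0.0455 gf 41.2
 27.73 rack 0.0002 -0.0179 0.0405 F [-2.  -0.1  5.6] w 0.0456 gf 42.1
contact
```

Set down cleanly. Release, retreat and look.

```bash
python3 - <<'E'
from h import *
env.grip(.062);st("open");p=np.array(env.get_state()["position"])
env.move_l([*p[:2],.20],speed=.15)
env.reach([.44,-.0,.22],down(yaw));env.wait(.5)
m=env.camera_model("wrist");im=env.get_image("wrist");st()
for q,zz in(("knob",.107),("jar_grey",.097)):
    for d in env.trace(q,"wrist")[:1]:
        P=unproj(m,[d["xy"]],zz)[0];print(q,round(d["score"],2),d["xy"],((P-O)@X).round(4),((P-O)@Y).round(4))
cv2.imwrite("pics/f.png",cv2.resize(im[:240],(800,343),interpolation=cv2.INTER_CUBIC))
E
```

```text
open 28.03 rack 0.0001 -0.018 0.04 F [ 0.5 -0.   0.2] w 0.0619 gf 0.0
 31.11 rack -0.0417 -0.0544 0.22 F [0.2 0.5 1. ] w 0.0621 gf 0.0
knob 0.73 [306.4, 99.9] 0.0463 -0.0747
```

View pics/f.png

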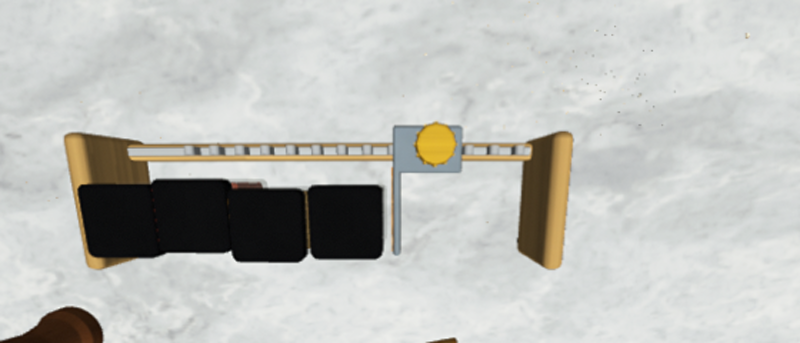

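The picture shows four lids in line (78–383), with the keeper at 397 and the knob at (435,143), seated in the 0.072 notch. The grey jar stands upright in the gap.

```bash
python3 -c "
from rig import env
print(env.sign_off())"
```

```text
the job is handed in; nothing more can be done
None
```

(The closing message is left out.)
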